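# Hold the thermal cycler's lid at its balance point for fitting a new lid stay

## Robot

A 6-joint arm with a two-finger parallel gripper is mounted at the origin on the work surface. World frame = base frame: x ahead of the robot, y to its left, z up, the work surface at z = 0. Lengths are in m, angles in rad, forces in N, time in s.
With the tool pointing down it reaches from about 0.35 to 0.85 m from the base axis. Payload 8.1 kg.
Tool frame: the origin (TCP) lies on the centre line of the jaws, within the pads' length; the fingertips stand robot.tip_extent ahead of it and the grasp point (between the pads) lies 11 mm behind it (robot.tip_extent is the distance from the TCP to the fingertips, in m); y points along the fingers, z is the direction in which the jaws open and shut, and the axes are right-handed (so a half turn about y gives the same grasp; the last joint's range is limited). The gripper opens to 93 mm and grips with 3 to 60 N. Pads are 15 mm wide; open, the fingers measure 128 mm over their backs; the gripper's body (75 mm by 188 mm) begins 65 mm behind the grasp point.
Start: joints at [1.235, 0.13, 1.488, -0, 1.523, -0.085], TCP at [0.149, 0.581, 0.227] pointing down, gripper open.
Joint ranges: [-2.96, 2.96], [-0.89, 2.26], [0.02, 2.5], [-1.34, 4.48], [0, 2.73], [-2.66, 2.66]. Speed limits (rad/s): [2.39, 2.39, 2.79, 3.14, 3.14, 3.14].

## Interface

Orientations are given as a rotation vector (axis times angle).
In Python, from plant import monitor, optics, robot gives the robot as it stands.
- The arm moves only by the shell command python3 -m inch 'ROWS' [OPENING] [FORCE]. ROWS is JSON, a list that holds one entry, the list of rows, each a list of 6 numbers: the shift along the tool's x, y, z in mm, then the turn, a rotation vector about the tool's x, y, z in rad. A call has 1 to 8 rows; each row shifts and turns the commanded pose from where the row before left it, along the tool's axes as they then stand; what a row does not reach is not made up. A row lasts 1/8 s, in which the tool goes at most 62.5 mm and 10.7 degrees, less where a joint would pass 70% of its speed; a pose out of reach is approached as far as the arm can. A call is refused whole if a number of a shift passes 62.5 or a number of a turn 0.188, either way. A call with a gripper value outside its range is refused whole. OPENING is the finger opening in mm, from 0 to 93, set as the call begins (- or left out, the last holds). The fingers move at their own pace and stop on an object; FORCE is the grip in N (left out, the last holds). Time passes only in rows, so rows that do not move let the fingers close. It gives the time, the measured TCP pose, the force and the opening at its end, in the units of the state.
- monitor.read_state(): the state, without advancing time (a new reading comes with each control period).
- optics.read_camera(name): name is "scene" or "top"; returns a dict with "image" (420x560x3 uint8, blue, green, red), "fx", "fy", "cx", "cy" (pixels), "rvec" (rotation vector, rad) and "tvec" (3), from world to camera coordinates, as OpenCV has them. Camera axes: x right, y down, z forward; pixel columns grow to the right and rows downward; lengths in m; the calibration is good to about 2 mm. A picture is of the moment at which its call begins. There is no depth.
- robot.close_job(): hands the job in, once; it reports no verdict.
The state is a dict: "t": time; "q": joint angles; "dq": joint speeds; "joint_torque": joint torques, N m; "tool_pos": TCP position; "orientation": TCP orientation; "force": force on the tool from outside, world axes, zero at the start; "wrist_torque": the same for the moment, N m; "opening": finger opening in m.
Only numpy, scipy, OpenCV 4.12 (cv2) and the standard library are available. Lean on these libraries where they do the work, as an engineer would, in place of code of your own. Each camera call takes 0.05 s, during which the arm holds its last target.

## Task

The gas strut that stays this thermal cycler's lid has been taken off, and to clip the new one on the lid must stand with no load on it. Take the pink tube rack off the lid and set it down gently, upright, on the light-blue bench mat; then take the lid by its green handle, swing it up smoothly to its balance point, where it would fall neither shut nor over the back, and never let it drop or go over. Leave the other things on the bench as they are, and finish while still holding the lid steady at the balance point by its handle: do not let go.

Things in the scene. Friction and masses are not known exactly. Their poses are not given: they have to be found in the camera images.
- cycler: Benchtop thermal cycler, cream with a green foot, fixed: 340 mm deep (its x), 210 mm wide (its y), 175 mm high with the lid shut. Origin: centre of its underside; x points from its front (sloping console with touchscreen, on the robot's side) to its rear, z up. The console rises from 72 mm at the front to 117 mm at the lid's front edge, 50 mm ahead of the origin.
- lid (a joint): Angle of the cycler's hinged lid, rad: 0 shut (level), growing as its front edge swings up and back; stop at 1.95. The hinge turns almost freely and nothing stays the lid. It balances at 1.40 rad (80 degrees: its underside leans 10 degrees short of upright, towards the robot); below that it falls shut, beyond it falls over the back. Lifting it from shut takes about 3 N at the handle.
- lid_hinge (a point): Point on the lid's hinge axis, mid-width, near the cycler's rear, 125 mm above the bench; the axis runs along y of the cycler and of this point. The lid, about 0.65 kg (hidden, some 25 percent either way), reaches 175 mm ahead of the axis and is 190 mm wide; shut, its flat top lies 50 mm above the axis and its centre of mass 92 mm ahead of and 16 mm above it.
- handle_root (a point): Green tongue handle (geom lid_c3) in the middle of the lid's front edge, part of the lid: 40 mm wide (its y, along the hinge axis), 16 mm thick (its z), standing 55 mm out of the edge (to its -x). This point: middle of its root at the lid's edge, 175 mm ahead of and 25 mm above the hinge axis when shut. Pinched from above by its side faces, 40 mm apart, it pivots between the fingers as the lid swings.
- handle_grip (a point): Where to pinch the handle: middle of the tongue, 35 mm out from the lid's edge, 20 mm from its end. When shut 210 mm ahead of and 25 mm above the hinge axis (150 mm above the bench, about 46 mm above the console). It moves with the lid.
- rack: Pink tube rack, loose, lying on the shut lid's top: 120 mm long (its x), 52 mm wide (its y), 30 mm high; white tube caps stand 6 mm above it. About 0.11 kg. Origin: centre of its underside, z up.
- mat: Light-blue bench mat, fixed, flat on the bench to the left or right of the cycler: 240 mm (its x) by 180 mm (its y), 3 mm thick. Origin: centre of its underside. Empty at the start.
- tray: Steel service tray, fixed, on the other side of the cycler: 270 mm (its x) by 130 mm (its y), 18 mm high, holding the new strut and a screwdriver. Origin: centre of its underside. Leave alone.
- strut: New gas strut, loose in the tray: black tube 15 mm thick with a steel rod and grey end sockets, 224 mm long along its x. Origin: its underside near the middle. Leave alone.
- screwdriver: Screwdriver with a red handle, loose in the tray, 180 mm long along its x. Leave alone.
- bottle_a: White bottle, 160 mm high, 64 mm thick, loose, upright at the back left. Origin: centre of its underside. Leave alone.
- bottle_b: White bottle with a yellow cap, 130 mm high, 56 mm thick, loose, upright at the back left. Origin: centre of its underside. Leave alone.
- tip_box: Blue pipette-tip box with a pale lid, 122 x 84 x 78 mm, loose, at the back right. Origin: centre of its underside. Leave alone.
Mind the look-alikes: they are no part of the job. Of the things that look like the rack, the smallest one is meant.

How it is judged:
On the way, in this order (a step that is already met when the one before it is completed fails the run):
1. the pink rack stands upright on the bench mat, let go, and the lid is still shut (x of rack in the frame of mat between -0.095 and 0.095 m and y of rack in the frame of mat between -0.065 and 0.065 m and z of rack in the frame of mat between -0.002 and 0.008 m and angle between rack's own z axis and vertical below 0.1 rad and linear speed of rack below 0.03 m/s and contact force between the fingers and rack below 0.1 N and value of joint lid below 0.06 rad), for 0.2 s.
2. the lid is held still by its handle at the balance point (1.31 to 1.49 rad) (value of joint lid between 1.31 and 1.49 rad and velocity of joint lid between -0.12 and 0.12 rad/s and contact force between the fingers and lid_c3 above 3 N), for 0.5 s.
At the end, for the whole second after the job is handed in: Lid within 0.09 rad of its balance at 1.40 rad, slower than 0.12 rad/s, held at its handle by the fingers with over 3 N; rack upright within 0.1 rad, at rest, untouched, on the mat (centre within 95 mm along the mat's x and 65 mm along its y of the mat's centre) (all of step 2 and x of rack in the frame of mat between -0.095 and 0.095 m and y of rack in the frame of mat between -0.065 and 0.065 m and z of rack in the frame of mat between -0.002 and 0.008 m and angle between rack's own z axis and vertical below 0.1 rad and linear speed of rack below 0.03 m/s and contact force between the fingers and rack below 0.1 N); the arm keeps its last pose, push and grip.
It fails at once if the lid goes over the back (beyond 1.65 rad) (value of joint lid above 1.65 rad).
It fails at once if the lid is dropped or flung (faster than 2.5 rad/s) (velocity of joint lid above 2.5 rad/s or velocity of joint lid below -2.5 rad/s).
It fails at once if the rack is tipped by more than 0.5 rad (angle between rack's own z axis and vertical above 0.5 rad).
It fails at once if the rack is dropped (moving faster than 0.6 m/s while the fingers do not hold it) (linear speed of rack above 0.6 m/s and contact force between the fingers and rack below 0.1 N).
It fails at once if another loose thing on the bench is moved by more than 30 mm (distance of any of strut, screwdriver, bottle_a, bottle_b, tip_box from where it was at the start of the episode above 0.03 m).
It also fails if it takes over 64 s, if anything falls off the work surface, if the arm or the gripper's body presses on something with over 40 N, if the wrist force passes 120 N, or if a joint passes its speed limit or range.

## Working session

There is one attempt and no reset: what is moved stays moved. The work goes in short steps, Python scripts to look and compute and a shell command to move; the robot and the scene stay as the last step left them, time stands still between calls to the robot, and variables do not carry over. Pictures are saved under pics/ and viewed, and the job is handed in when it is done.

```bash
ls; mkdir -p pics; python3 - <<'E'
from plant import monitor, optics, robot
import cv2,json
s=monitor.read_state();print(s, robot.tip_extent)
for n in ("scene","top"):
    c=optics.read_camera(n);cv2.imwrite(f"pics/{n}0.png",c["image"])
    print(n,{k:v for k,v in c.items() if k!="image"})
E
```

```text
pics
{'t': 0.0, 'q': array([ 1.23461184e+00,  1.31136772e-01,  1.48929510e+00, -9.96864638e-07,
        1.52300203e+00, -8.54264844e-02]), 'dq': array([ 0.00021298,  0.001382  ,  0.00050143, -0.00107872,  0.00136194,
       -0.0001394 ]), 'joint_torque': array([ 6.50134789e-04, -5.59816146e+01, -4.91782737e+01,  7.67629221e-02,
        3.48634401e-02, -9.25476911e-05]), 'tool_pos': array([0.1486905 , 0.58070229, 0.22559333]), 'orientation': array([-1.56362014,  0.19720274, -0.19659763]), 'force': array([-0.20523759, -0.09040624,  0.55563344]), 'wrist_torque': array([-0.01112725, -0.00700431, -0.0400323 ]), 'opening': 0.0931559548656337} 0.008
scene {'fx': 384.7595674557561, 'fy': 384.7595674557561, 'cx': 279.4311909010153, 'cy': 200.64635832436556, 'rvec': array([ 2.1564975 ,  0.63603202, -0.30694867]), 'tvec': array([-0.42490253,  0.00539041,  1.34222164])}
top {'fx': 426.33771155325513, 'fy': 426.33771155325513, 'cx': 270.0599427692112, 'cy': 217.38996266833237, 'rvec': array([ 2.1043133 , -2.11125311,  0.21839404]), 'tvec': array([0.09205782, 0.46360467, 1.1946521 ])}
```

View pics/scene0.png

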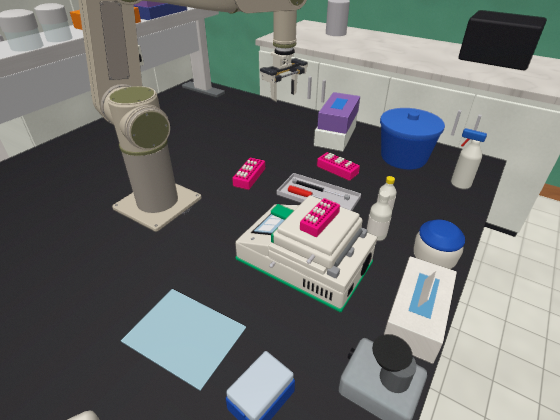

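View pics/top0.png

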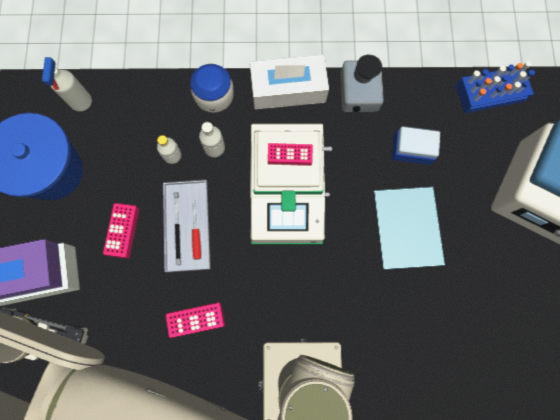

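The top view shows the pink rack on the lid near (290,154), the handle at (288,199), the mat at (410,228), the tray on the left. Two look-alike racks lie on the bench at (120,230) and (195,320). I'll measure next.

```bash
cat > h.py <<'E'
import numpy as np,cv2
from plant import monitor, optics, robot
from scipy.spatial.transform import Rotation as R
def bp(c,px,z):
    M=cv2.Rodrigues(c["rvec"])[0]; o=-M.T@c["tvec"]
    d=M.T@np.array([(px[0]-c["cx"])/c["fx"],(px[1]-c["cy"])/c["fy"],1]); return o+d*(z-o[2])/d[2]
def proj(c,P):
    K=np.array([[c["fx"],0,c["cx"]],[0,c["fy"],c["cy"]],[0,0,1]])
    return cv2.projectPoints(np.array(P,float).reshape(-1,3),c["rvec"],c["tvec"],K,None)[0].reshape(-1,2)
def blobs(c,lo,hi,amin=80):
    hsv=cv2.cvtColor(c["image"],cv2.COLOR_BGR2HSV); m=cv2.inRange(hsv,lo,hi)
    m=cv2.morphologyEx(m,cv2.MORPH_CLOSE,np.ones((7,7)))
    for k in cv2.findContours(m,cv2.RETR_EXTERNAL,cv2.CHAIN_APPROX_NONE)[0]:
        if cv2.contourArea(k)>amin: yield k
def st():
    s=monitor.read_state(); T=R.from_rotvec(s["orientation"]).as_matrix()
    print("t",round(s["t"],2),"pos",s["tool_pos"].round(4),"open",round(s["opening"],4),"F",s["force"].round(2));print(T.round(3));return s,T
E
python3 - <<'E'
from h import *
c=optics.read_camera("top")
st()
def rep(nm,lo,hi,z,**k):
    for k in blobs(c,lo,hi,**k):
        r=cv2.minAreaRect(k); b=cv2.boxPoints(r); w=np.array([bp(c,p,z)[:2] for p in b])
        e=w[1]-w[0],w[2]-w[1]
        print(nm,np.round(r[0],1),w.mean(0).round(4),[(round(float(np.hypot(*v)),4),round(float(np.degrees(np.arctan2(v[1],v[0]))),1)) for v in e])
rep("pink",(160,120,100),(178,255,255),.03); rep("pinkLid",(160,120,100),(178,255,255),.205)
rep("mat",(85,40,120),(105,150,255),.003); rep("green",(65,120,60),(90,255,255),.158,amin=60)
I=c["image"][110:260,230:460]; cv2.imwrite("pics/crop.png",cv2.resize(I,None,fx=3.4,fy=3.4,interpolation=cv2.INTER_CUBIC))
E
```

```text
t 0.15 pos [0.1488 0.5808 0.2258] open 0.0927 F [-1.06 -0.8   1.04]
[[ 0.969 -0.     0.248]
 [-0.248 -0.001  0.969]
 [-0.    -1.    -0.001]]
pink [194.3 319.7] [0.1738 0.305 ] [(0.1631, -78.2), (0.0706, -166.5)]
pink [120.6 230. ] [0.4327 0.5318] [(0.1625, -6.8), (0.0824, -101.7)]
pink [289.7 153.7] [0.6674 0.0299] [(0.066, -2.0), (0.1357, -92.4)]
pinkLid [194.3 319.7] [0.1779 0.2738] [(0.14, -78.2), (0.0606, -166.5)]
pinkLid [120.6 230. ] [0.4002 0.4685] [(0.1395, -6.8), (0.0707, -101.7)]
pinkLid [289.7 153.7] [0.6016 0.0377] [(0.0566, -2.0), (0.1165, -92.4)]
mat [287. 217.] [0.4751 0.0394] [(0.1097, -90.2), (0.0744, 178.9)]
mat [409.  227.3] [ 0.4443 -0.3273] [(0.1894, -83.2), (0.251, -178.2)]
mat [548. 157.] [ 0.6647 -0.7753] [(0.0694, -90.3), (0.2189, 171.8)]
mat [288.7  74.9] [0.9491 0.0286] [(0.1391, -84.2), (0.054, -176.3)]
green [286.5 243. ] [0.3717 0.0471] [(0.1863, -90.2), (0.0053, 178.4)]
green [288.  200.5] [0.4868 0.0419] [(0.1831, -90.2), (0.0525, 178.4)]
```

View pics/crop.png

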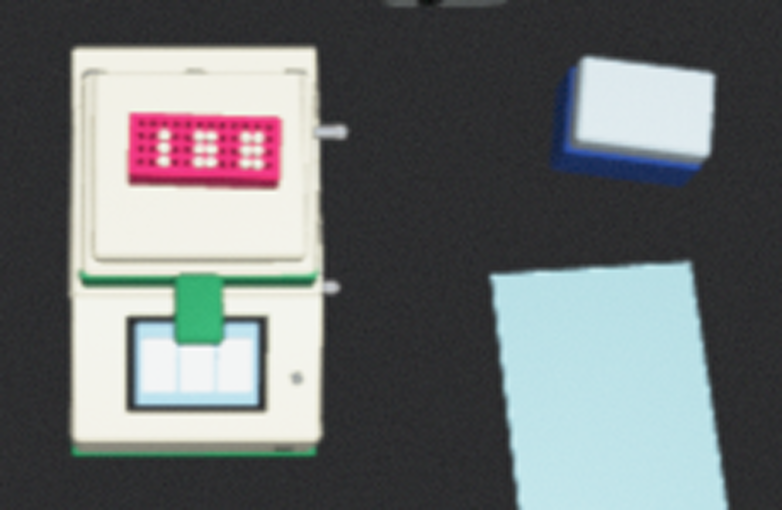

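```bash
python3 - <<'E'
from h import *
c=optics.read_camera("top")
f=lambda x,y,z: bp(c,(230+(x+.5)/3.4-.5,110+(y+.5)/3.4-.5),z)
P=[f(*p,.205) for p in((130,114),(281,117),(280,180),(129,177))]
P=np.array(P);print("rack",P.round(4),P.mean(0).round(4),np.linalg.norm(np.diff(P,axis=0),axis=1))
H=[f(*p,.158) for p in((176,275),(222,274),(222,343),(177,343))]
H=np.array(H);print("handle",H.round(4),"tip mid",H[2:].mean(0).round(4),H[:2].mean(0).round(4))
L=np.array([f(*p,.175) for p in((94,72),(306,72),(305,259),(95,259))]);print("lidtop",L.round(4))
B=np.array([f(*p,0.0) for p in((72,455),(316,455))]);print("front",B.round(4))
o=bp(c,(0,0),0);M=cv2.Rodrigues(c["rvec"])[0];print("cam",(-M.T@c["tvec"]).round(3))
E
```

```text
rack [[ 0.6312  0.095   0.205 ]
 [ 0.6282 -0.0223  0.205 ]
 [ 0.5767 -0.0203  0.205 ]
 [ 0.5797  0.0959  0.205 ]] [0.6039 0.0371 0.205 ] [0.11732251 0.05149474 0.11619818]
handle [[0.5145 0.0593 0.158 ]
 [0.5152 0.0228 0.158 ]
 [0.4591 0.0236 0.158 ]
 [0.4592 0.0589 0.158 ]] tip mid [0.4591 0.0413 0.158 ] [0.5148 0.041  0.158 ]
lidtop [[ 0.6794  0.1242  0.175 ]
 [ 0.6785 -0.0463  0.175 ]
 [ 0.5222 -0.0413  0.175 ]
 [ 0.5229  0.1229  0.175 ]]
front [[ 0.3948  0.1486  0.    ]
 [ 0.394  -0.0664  0.    ]]
cam [0.203 0.085 1.266]
```

```bash
cat >> h.py <<'E'
def Rdown(az,tilt=0):
    z=np.array([np.cos(az),np.sin(az),0]);y=np.array([0,0,-1.]);x=np.cross(y,z)
    return np.stack([x,y,z],1)
def plan(way,n,T0=None,p0=None):
    "way: list of (pos,azdeg), n rows each"
    s,T=st(); p=s["tool_pos"] if p0 is None else np.array(p0); T=T if T0 is None else T0
    for (q,az),k in zip(way,n):
        q=np.array(q); r=(R.from_matrix(T).inv()*R.from_matrix(Rdown(np.radians(az)))).as_rotvec()
        P,T1=p,T
        for i in range(k):
            v=T1.T@((q-p)/k)*1000; print("[%.0f,%.0f,%.0f,%.3f,%.3f,%.3f],"%(*v,*(r/k)))
            T1=T1@R.from_rotvec(r/k).as_matrix()
        p,T=q,Rdown(np.radians(az)); print()
E
python3 - <<'E'
from h import *
plan([((.604,.037,.30),-1.6)],[14])
E
```

```text
t 0.2 pos [0.1488 0.5809 0.226 ] open 0.0929 F [ 0.65 -0.91  0.46]
[[ 0.969 -0.     0.248]
 [-0.248 -0.001  0.969]
 [-0.    -1.    -0.001]]
[41,-5,-30,0.000,0.096,0.000],
[44,-5,-25,0.000,0.096,0.000],
[46,-5,-21,0.000,0.096,0.000],
[48,-5,-17,0.000,0.096,0.000],
[49,-5,-12,0.000,0.096,0.000],
[50,-5,-7,0.000,0.096,0.000],
[51,-5,-2,0.000,0.096,0.000],
[51,-5,3,0.000,0.096,0.000],
[50,-5,7,0.000,0.096,0.000],
[49,-5,12,0.000,0.096,0.000],
[48,-5,17,0.000,0.096,0.000],
[46,-5,21,0.000,0.096,0.000],
[44,-5,26,0.000,0.096,0.000],
[41,-5,30,0.000,0.096,0.000],
```

```bash
python3 -m inch '[[[41,-5,-30,0,0.096,0],[44,-5,-25,0,0.096,0],[46,-5,-21,0,0.096,0],[48,-5,-17,0,0.096,0],[49,-5,-12,0,0.096,0],[50,-5,-7,0,0.096,0],[51,-5,-2,0,0.096,0]]]' 93
python3 -m inch '[[[51,-5,3,0,0.096,0],[50,-5,7,0,0.096,0],[49,-5,12,0,0.096,0],[48,-5,17,0,0.096,0],[46,-5,21,0,0.096,0],[44,-5,26,0,0.096,0],[41,-5,30,0,0.096,0],[0,0,0,0,0,0]]]'
python3 -c "
from h import *
plan([((.604,.037,.2),-1.6)],[3])
c=optics.read_camera('scene');cv2.imwrite('pics/s1.png',c['image'])"
```

```text
t: 1.08
tool_pos: [0.3778, 0.3081, 0.2618]
orientation: [-1.447, 0.722, -0.722]
force: [1.4, 0.8, -1.1]
opening: 0.0923
t: 2.08
tool_pos: [0.607, 0.0343, 0.2957]
orientation: [-1.197, 1.231, -1.231]
force: [-0.2, -0.2, -0.6]
opening: 0.0929
t 2.08 pos [0.607  0.0343 0.2957] open 0.0929 F [-0.16 -0.23 -0.63]
[[-0.029 -0.001  1.   ]
 [-1.    -0.001 -0.029]
 [ 0.001 -1.    -0.001]]
[-1,32,-1,0.000,-0.000,0.000],
[-1,32,-1,0.000,-0.000,0.000],
[-1,32,-1,0.000,-0.000,0.000],
```

View pics/s1.png

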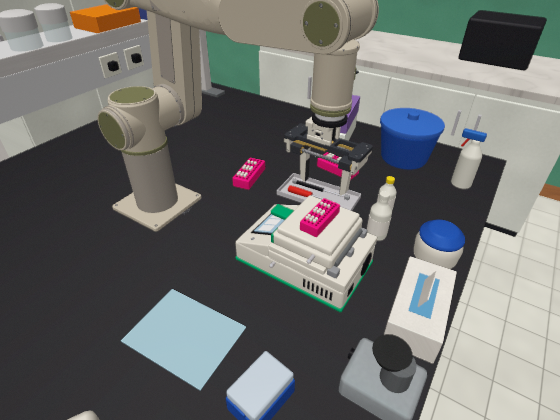

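The arm now hovers over the lid, with the rack at about (320,216) and the fingers at about (300,175) and (345,185). I'll check the rack estimate against the scene view.

```bash
python3 - <<'E'
from h import *
c=optics.read_camera("scene");I=c["image"].copy()
def box(ctr,yaw,l,w,z0,z1,col):
    a=np.radians(yaw);u=np.array([np.cos(a),np.sin(a)]);v=np.array([-u[1],u[0]])
    for z in(z0,z1):
        P=[[*(np.array(ctr)+sx*l/2*u+sy*w/2*v),z] for sx,sy in((1,1),(1,-1),(-1,-1),(-1,1))]
        cv2.polylines(I,[(proj(c,P)*16+8).astype(int).reshape(-1,1,2)],True,col,1,cv2.LINE_AA,4)
box((.604,.037),88.4,.12,.052,.175,.205,(255,255,0))
box((.479+.0,.041),0,.04,.04,.142,.158,(0,0,255))
cv2.imwrite("pics/s2.png",cv2.resize(I[180:300,220:400],None,fx=4,fy=4,interpolation=cv2.INTER_CUBIC))
E
```

```text
(no output)
```

View pics/s2.png

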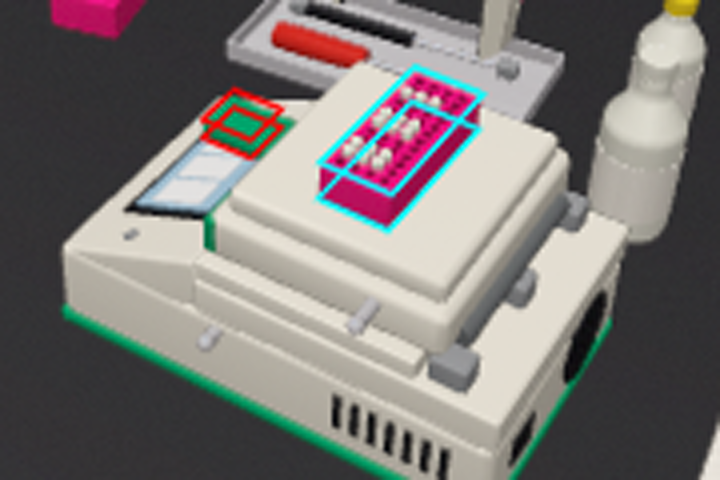

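The rack and handle overlays fit the picture to within about 1 px. I'll descend, then close.

```bash
python3 -m inch '[[[-1,32,-1,0,0,0],[-1,32,-1,0,0,0],[-1,25,-1,0,0,0],[0,12,0,0,0,0],[0,5,0,0,0,0],[0,0,0,0,0,0]]]' 93
python3 -c "
from h import *
st()"
python3 -m inch '[[[0,0,0,0,0,0],[0,0,0,0,0,0],[0,0,0,0,0,0],[0,0,0,0,0,0]]]' 45 12
python3 -c "
from h import *
st()
c=optics.read_camera('scene');cv2.imwrite('pics/s3.png',cv2.resize(c['image'][130:300,220:400],None,fx=3.4,fy=3.4,interpolation=cv2.INTER_CUBIC))"
```

```text
t: 2.92
tool_pos: [0.603, 0.0407, 0.1914]
orientation: [-1.197, 1.226, -1.227]
force: [0.5, 0.2, -0.6]
opening: 0.093
t 2.92 pos [0.603  0.0407 0.1914] open 0.093 F [ 0.49  0.19 -0.55]
[[-0.023  0.001  1.   ]
 [-1.     0.    -0.023]
 [-0.    -1.     0.001]]
t: 3.42
tool_pos: [0.6029, 0.0404, 0.1908]
orientation: [-1.198, 1.227, -1.227]
force: [1.6, 0.4, -0.2]
opening: 0.0575
t 3.42 pos [0.6029 0.0404 0.1908] open 0.0575 F [ 1.62  0.43 -0.22]
[[-0.024  0.     1.   ]
 [-1.     0.    -0.024]
 [-0.    -1.     0.   ]]
```

View pics/s3.png

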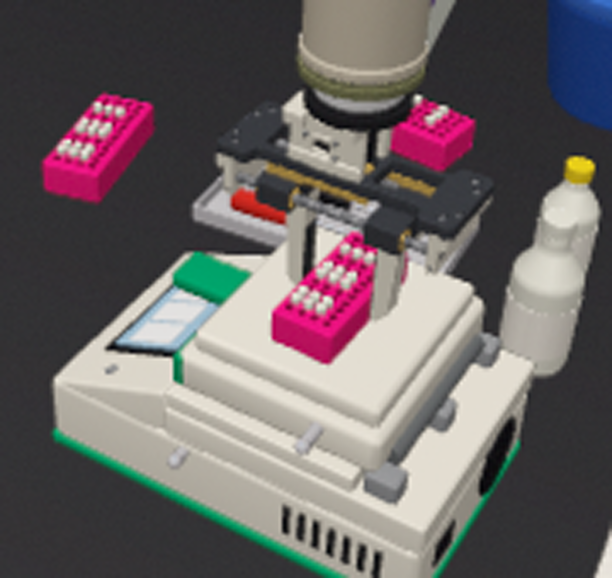

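The fingers straddle the rack and are still closing, so I'll keep closing.

```bash
python3 -m inch '[[[0,0,0,0,0,0],[0,0,0,0,0,0],[0,0,0,0,0,0],[0,0,0,0,0,0]]]' 40 15
python3 -m inch '[[[0,-10,0,0,0,0],[0,-25,0,0,0,0],[0,-25,0,0,0,0],[0,-25,0,0,0,0],[0,0,0,0,0,0]]]' 
python3 - <<'E'
from h import *
st()
c=optics.read_camera('scene');cv2.imwrite('pics/s4.png',cv2.resize(c['image'][100:300,220:400],None,fx=3,fy=3,interpolation=cv2.INTER_CUBIC))
c=optics.read_camera('top')
for k in blobs(c,(85,40,120),(105,150,255)):
    r=cv2.minAreaRect(k)
    if abs(r[0][0]-409)<8:
        a=cv2.approxPolyDP(k,8,True)[:,0]; w=np.array([bp(c,p,.003)[:2] for p in a]); print(a.tolist(),w.round(4),w.mean(0))
E
```

```text
t: 3.98
tool_pos: [0.6029, 0.0404, 0.1908]
orientation: [-1.197, 1.227, -1.227]
force: [1.4, -0.7, 1.1]
opening: 0.052
t: 4.6
tool_pos: [0.6039, 0.0405, 0.2786]
orientation: [-1.194, 1.224, -1.229]
force: [-0.0, 0.2, -2.3]
opening: 0.0524
t 4.6 pos [0.6039 0.0405 0.2786] open 0.0524 F [-0.03  0.18 -2.34]
[[-0.024  0.004  1.   ]
 [-1.    -0.    -0.024]
 [-0.    -1.     0.004]]
[[432, 187], [374, 191], [384, 268], [444, 264]] [[ 0.5674 -0.4067]
 [ 0.5554 -0.2282]
 [ 0.3199 -0.245 ]
 [ 0.3311 -0.4226]] [ 0.44342579 -0.32561915]
```

View pics/s4.png

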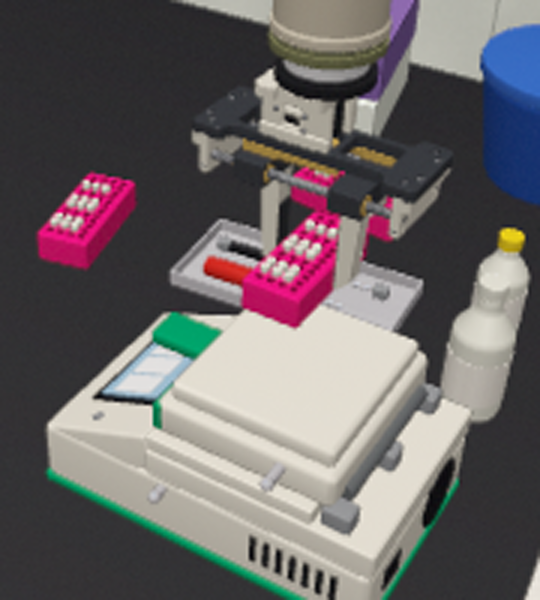

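The rack is held level at 52 mm opening. I'll carry it to the mat centre at (0.443,-0.326).

```bash
python3 -m inch '[[[25,0,-10,0,0,0],[45,0,-18,0,0,0],[55,0,-22,0,0,0],[60,0,-25,0,0,0],[60,0,-25,0,0,0],[55,0,-22,0,0,0],[45,0,-18,0,0,0],[25,0,-10,0,0,0]]]' 
python3 -m inch '[[[0,30,0,0,0,0],[0,45,0,0,0,0],[0,45,0,0,0,0],[0,40,0,0,0,0],[0,25,0,0,0,0],[0,15,0,0,0,0],[0,0,0,0,0,0]]]'
python3 - <<'E'
from h import *
st()
c=optics.read_camera('scene');cv2.imwrite('pics/s5.png',cv2.resize(c['image'][200:400,80:300],None,fx=3,fy=3,interpolation=cv2.INTER_CUBIC))
E
```

```text
t: 5.7
tool_pos: [0.4439, -0.3229, 0.2735]
orientation: [-1.197, 1.231, -1.226]
force: [0.2, -0.1, -1.4]
opening: 0.0516
t: 6.58
tool_pos: [0.4449, -0.3203, 0.0739]
orientation: [-1.198, 1.23, -1.224]
force: [-0.1, 0.4, -0.8]
opening: 0.0519
t 6.58 pos [ 0.4449 -0.3203  0.0739] open 0.0519 F [-0.09  0.36 -0.78]
[[-0.024 -0.003  1.   ]
 [-1.     0.002 -0.024]
 [-0.002 -1.    -0.003]]
```

View pics/s5.png

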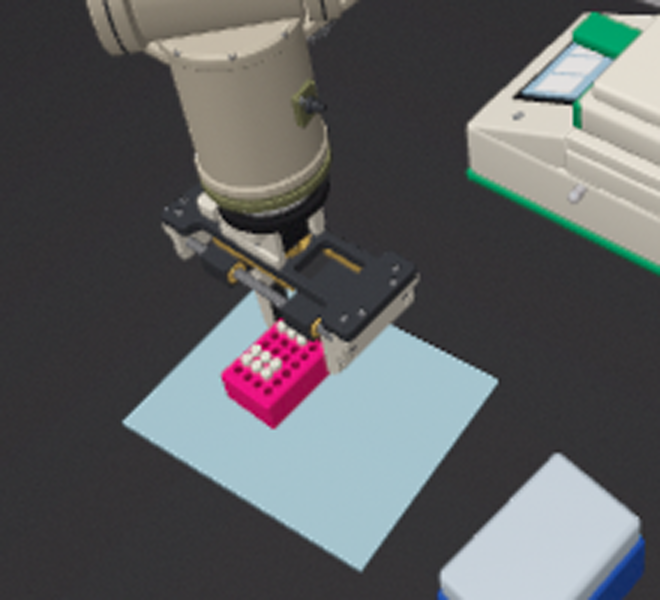

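The rack hangs over the mat, upright. I'll lower it slowly.

```bash
python3 -m inch '[[[0,20,0,0,0,0],[0,14,0,0,0,0],[0,9,0,0,0,0],[0,5,0,0,0,0],[0,3,0,0,0,0],[0,2,0,0,0,0],[0,0,0,0,0,0]]]' 
python3 -c "
from h import *
st()"
```

```text
t: 7.5
tool_pos: [0.4461, -0.3214, 0.0228]
orientation: [-1.198, 1.227, -1.227]
force: [-0.2, -0.3, -1.1]
opening: 0.0519
t 7.5 pos [ 0.4461 -0.3214  0.0228] open 0.0519 F [-0.15 -0.27 -1.08]
[[-0.024  0.     1.   ]
 [-1.    -0.    -0.024]
 [ 0.    -1.     0.   ]]
```

```bash
python3 -m inch '[[[0,2,0,0,0,0],[0,1,0,0,0,0],[0,1,0,0,0,0],[0,0,0,0,0,0]]]' 
python3 -c "
from h import *
st()"
```

```text
t: 8.0
tool_pos: [0.446, -0.3213, 0.0188]
orientation: [-1.198, 1.227, -1.227]
force: [-0.4, 0.4, 0.5]
opening: 0.0519
t 8.0 pos [ 0.446  -0.3213  0.0188] open 0.0519 F [-0.36  0.4   0.5 ]
[[-0.024  0.     1.   ]
 [-1.    -0.    -0.024]
 [ 0.    -1.     0.   ]]
```

```bash
python3 -m inch '[[[0,1,0,0,0,0],[0,0,0,0,0,0]]]'; python3 -m inch '[[[0,0,0,0,0,0],[0,0,0,0,0,0],[0,0,0,0,0,0],[0,0,0,0,0,0],[0,0,0,0,0,0],[0,0,0,0,0,0]]]' 80
python3 -m inch '[[[0,-15,0,0,0,0],[0,-40,0,0,0,0],[0,-50,0,0,0,0],[0,-50,0,0,0,0],[0,-50,0,0,0,0]]]' 80
python3 -c "
from h import *
plan([((.479,.041,.23),-90)],[9]);plan([((.479,.041,.23),90)],[9])
c=optics.read_camera('scene');cv2.imwrite('pics/s6.png',cv2.resize(c['image'][200:400,80:300],None,fx=3,fy=3,interpolation=cv2.INTER_CUBIC))
print(monitor.read_state()['q'])"
```

```text
t: 8.25
tool_pos: [0.4461, -0.3214, 0.0187]
orientation: [-1.198, 1.227, -1.227]
force: [-5.4, 3.8, 10.2]
opening: 0.0521
t: 9.0
tool_pos: [0.446, -0.3213, 0.0176]
orientation: [-1.198, 1.227, -1.227]
force: [0.2, 0.4, 0.6]
opening: 0.0801
t: 9.62
tool_pos: [0.4459, -0.3212, 0.2257]
orientation: [-1.198, 1.226, -1.228]
force: [0.9, 0.7, -0.4]
opening: 0.0804
t 9.62 pos [ 0.4459 -0.3212  0.2257] open 0.0804 F [ 0.9   0.73 -0.41]
[[-0.024  0.001  1.   ]
 [-1.    -0.001 -0.024]
 [ 0.001 -1.     0.001]]
[-40,-1,3,-0.000,0.172,-0.000],
[-40,-1,-4,-0.000,0.172,-0.000],
[-39,-1,-11,-0.000,0.172,-0.000],
[-36,-1,-18,-0.000,0.172,-0.000],
[-33,-1,-23,-0.000,0.172,-0.000],
[-28,-1,-29,-0.000,0.172,-0.000],
[-23,-1,-33,-0.000,0.172,-0.000],
[-17,-0,-37,-0.000,0.172,-0.000],
[-11,-0,-39,-0.000,0.172,-0.000],

t 9.62 pos [ 0.4459 -0.3212  0.2257] open 0.0804 F [ 0.9   0.73 -0.41]
[[-0.024  0.001  1.   ]
 [-1.    -0.001 -0.024]
 [ 0.001 -1.     0.001]]
[-40,-1,3,-0.000,-0.177,0.000],
[-39,-1,10,-0.000,-0.177,0.000],
[-37,-1,17,-0.000,-0.177,0.000],
[-33,-0,23,-0.000,-0.177,0.000],
[-29,-0,28,-0.000,-0.177,0.000],
[-23,-0,33,-0.000,-0.177,0.000],
[-17,-0,37,-0.000,-0.177,0.000],
[-11,-0,39,-0.000,-0.177,0.000],
[-3,-0,40,-0.000,-0.177,0.000],

[-7.17500625e-01 -1.20097715e-02  1.62304124e+00 -7.81879325e-06
  1.51886145e+00 -6.93580518e-01]
```

View pics/s6.png

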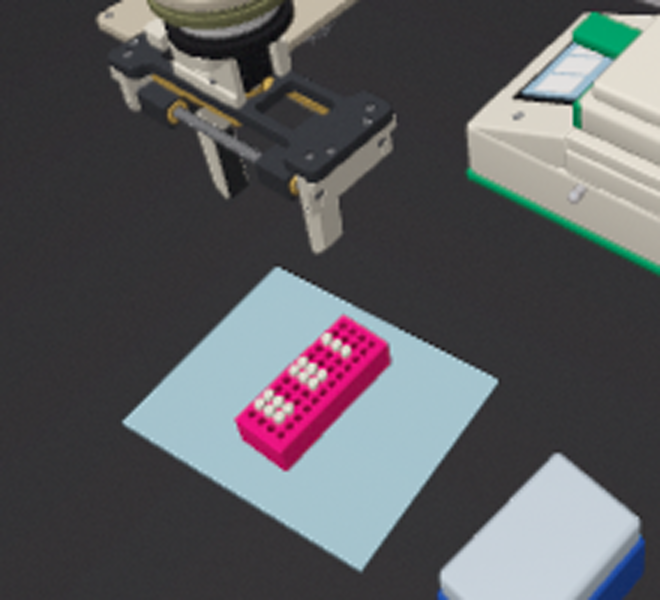

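The rack stands upright in the middle of the mat and is released. Next I go above the handle with the jaws along y.

```bash
python3 -m inch '[[[-40,-1,3,0,-0.177,0],[-39,-1,10,0,-0.177,0],[-37,-1,17,0,-0.177,0],[-33,0,23,0,-0.177,0],[-29,0,28,0,-0.177,0],[-23,0,33,0,-0.177,0],[-17,0,37,0,-0.177,0],[-11,0,39,0,-0.177,0]]]' 80
python3 -m inch '[[[-3,0,40,0,-0.177,0],[0,0,0,0,0,0]]]' 80
python3 - <<'E'
from h import *
plan([((.479,.041,.138),90)],[4])
c=optics.read_camera('scene');cv2.imwrite('pics/s7.png',cv2.resize(c['image'][130:300,200:400],None,fx=3,fy=3,interpolation=cv2.INTER_CUBIC))
E
```

```text
t: 10.68
tool_pos: [0.477, 0.0016, 0.2267]
orientation: [-1.567, 0.135, -0.137]
force: [0.6, -0.0, -0.1]
opening: 0.0795
t: 10.92
tool_pos: [0.4812, 0.0424, 0.2266]
orientation: [-1.57, -0.003, 0.001]
force: [0.2, 0.0, 0.8]
opening: 0.08
t 10.93 pos [0.4812 0.0424 0.2266] open 0.08 F [0.23 0.01 0.76]
[[ 1.     0.001 -0.003]
 [ 0.003  0.     1.   ]
 [ 0.001 -1.     0.   ]]
[-1,22,-0,-0.000,0.001,0.000],
[-1,22,-0,-0.000,0.001,0.000],
[-1,22,-0,-0.000,0.001,0.000],
[-1,22,-0,-0.000,0.001,0.000],
```

View pics/s7.png

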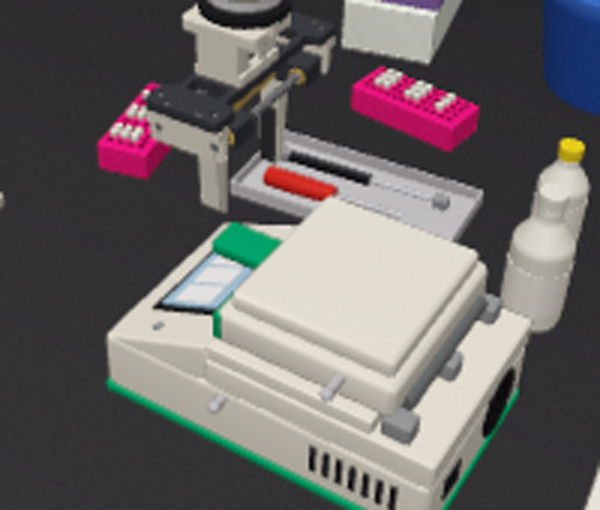

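```bash
python3 -m inch '[[[-1,25,0,0,0,0],[-1,25,0,0,0,0],[0,20,0,0,0,0],[0,12,0,0,0,0],[0,6,0,0,0,0],[0,0,0,0,0,0]]]' 80
python3 -c "
from h import *
st()"
python3 -m inch '[[[0,0,0,0,0,0],[0,0,0,0,0,0],[0,0,0,0,0,0],[0,0,0,0,0,0],[0,0,0,0,0,0],[0,0,0,0,0,0],[0,0,0,0,0,0],[0,0,0,0,0,0]]]' 30 20
python3 - <<'E'
from h import *
st()
c=optics.read_camera('scene');cv2.imwrite('pics/s8.png',cv2.resize(c['image'][130:300,200:400],None,fx=3,fy=3,interpolation=cv2.INTER_CUBIC))
E
```

```text
t: 11.72
tool_pos: [0.4792, 0.0399, 0.1378]
orientation: [-1.571, 0.002, -0.002]
force: [-0.3, -0.5, -1.5]
opening: 0.0799
t 11.72 pos [0.4792 0.0399 0.1378] open 0.0799 F [-0.31 -0.54 -1.45]
[[ 1.     0.     0.003]
 [-0.003 -0.     1.   ]
 [ 0.    -1.    -0.   ]]
t: 12.72
tool_pos: [0.4791, 0.0395, 0.1377]
orientation: [-1.572, 0.002, -0.002]
force: [0.8, -4.7, 0.8]
opening: 0.0399
t 12.72 pos [0.4791 0.0395 0.1377] open 0.0399 F [ 0.77 -4.68  0.8 ]
[[ 1.     0.     0.002]
 [-0.002 -0.001  1.   ]
 [ 0.    -1.    -0.001]]
```

View pics/s8.png

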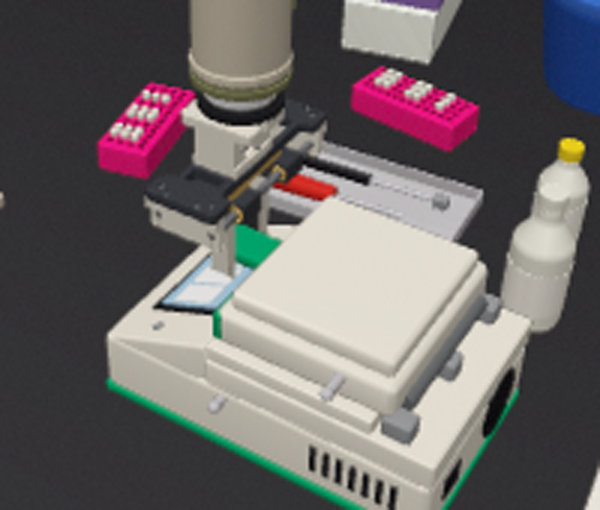

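The handle is pinched at 40 mm opening. I'll work out the arc next.

```bash
cat > arc.py <<'E'
from h import *
import sys
H=np.array([.689,.125]);
def th(): # from measured grasp point
    s,T=st(); g=s["tool_pos"]-.011*T[:,1]
    d=g[[0,2]]-H; return np.arctan2(d[1],-d[0])-np.arctan2(.025,.21), np.hypot(*d)
if __name__=="__main__":
    a,r=th(); print("lid",a,"r",r); p=monitor.read_state()["tool_pos"]
    ph0=np.arctan2(.025,.21); n=int(sys.argv[1]); d=float(sys.argv[2]); o=np.zeros(2)
    for i in range(1,n+1):
        f=a+ph0+i*d; q=np.array([-r*np.cos(f)+r*np.cos(a+ph0), -r*np.sin(f)+r*np.sin(a+ph0)])*1000
        v=(q-o).round(); o+=v; print("[%d,%d,0,0,0,0],"%tuple(v),end="\n" if i%8==0 else "")
    print()
E
python3 arc.py 28 .05
```

```text
t 12.78 pos [0.4791 0.0395 0.1377] open 0.04 F [-0.81 -5.9   0.86]
[[ 1.     0.     0.002]
 [-0.002 -0.001  1.   ]
 [ 0.    -1.    -0.001]]
lid -0.005994844460877863 r 0.21121848224113307
[1,-10,0,0,0,0],[2,-11,0,0,0,0],[3,-10,0,0,0,0],[3,-10,0,0,0,0],[3,-10,0,0,0,0],[4,-10,0,0,0,0],[5,-10,0,0,0,0],[5,-9,0,0,0,0],
[5,-9,0,0,0,0],[6,-9,0,0,0,0],[6,-8,0,0,0,0],[7,-8,0,0,0,0],[7,-8,0,0,0,0],[8,-8,0,0,0,0],[7,-7,0,0,0,0],[9,-6,0,0,0,0],
[8,-7,0,0,0,0],[9,-5,0,0,0,0],[9,-6,0,0,0,0],[9,-5,0,0,0,0],[10,-4,0,0,0,0],[10,-4,0,0,0,0],[10,-4,0,0,0,0],[10,-3,0,0,0,0],
[10,-2,0,0,0,0],[11,-2,0,0,0,0],[10,-1,0,0,0,0],[11,-1,0,0,0,0],
```

```bash
python3 -m inch '[[[0,-2,-1,0,0,0],[0,-4,0,0,0,0],[1,-6,0,0,0,0],[2,-9,0,0,0,0],[3,-10,0,0,0,0],[3,-10,0,0,0,0],[3,-8,0,0,0,0],[0,0,0,0,0,0]]]' - 20
python3 arc.py 24 .05
python3 - <<'E'
from h import *
c=optics.read_camera('scene');cv2.imwrite('pics/s9.png',cv2.resize(c['image'][130:300,200:400],None,fx=3,fy=3,interpolation=cv2.INTER_CUBIC))
E
```

```text
t: 13.78
tool_pos: [0.4909, 0.0394, 0.1872]
orientation: [-1.57, 0.002, -0.001]
force: [-4.5, 1.1, -1.6]
opening: 0.0398
t 13.78 pos [0.4909 0.0394 0.1872] open 0.0398 F [-4.46  1.14 -1.65]
[[ 1.    -0.001  0.002]
 [-0.002  0.     1.   ]
 [-0.001 -1.     0.   ]]
lid 0.23576314487526062 r 0.21115779405251206
[4,-10,0,0,0,0],[4,-9,0,0,0,0],[5,-10,0,0,0,0],[5,-9,0,0,0,0],[6,-9,0,0,0,0],[6,-8,0,0,0,0],[7,-8,0,0,0,0],[7,-8,0,0,0,0],
[8,-8,0,0,0,0],[7,-7,0,0,0,0],[8,-7,0,0,0,0],[9,-6,0,0,0,0],[9,-6,0,0,0,0],[9,-5,0,0,0,0],[9,-5,0,0,0,0],[10,-5,0,0,0,0],
[9,-4,0,0,0,0],[10,-3,0,0,0,0],[10,-3,0,0,0,0],[11,-3,0,0,0,0],[10,-2,0,0,0,0],[10,-1,0,0,0,0],[11,-1,0,0,0,0],[11,-1,0,0,0,0],
```

View pics/s9.png

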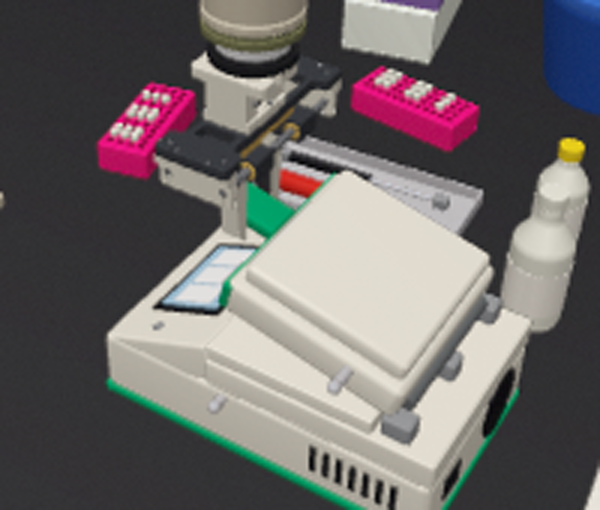

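The lid is lifting with the handle, at about 0.24 rad, and the force is small. I'll continue along the arc.

```bash
python3 -m inch '[[[2,-5,0,0,0,0],[4,-9,0,0,0,0],[4,-9,0,0,0,0],[5,-9,0,0,0,0],[6,-9,0,0,0,0],[6,-8,0,0,0,0],[7,-8,0,0,0,0],[4,-5,0,0,0,0]]]'
python3 arc.py 16 .05
```

```text
t: 14.82
tool_pos: [0.5295, 0.0393, 0.2496]
orientation: [-1.571, 0.001, -0.001]
force: [-2.8, 5.1, -1.7]
opening: 0.0401
t 14.82 pos [0.5295 0.0393 0.2496] open 0.0401 F [-2.84  5.14 -1.72]
[[ 1.     0.     0.002]
 [-0.002  0.     1.   ]
 [ 0.    -1.     0.   ]]
lid 0.5861716452545611 r 0.2093687523175705
[7,-8,0,0,0,0],[7,-7,0,0,0,0],[8,-7,0,0,0,0],[8,-7,0,0,0,0],[9,-6,0,0,0,0],[8,-6,0,0,0,0],[9,-5,0,0,0,0],[9,-5,0,0,0,0],
[10,-5,0,0,0,0],[10,-4,0,0,0,0],[9,-3,0,0,0,0],[10,-3,0,0,0,0],[11,-3,0,0,0,0],[10,-2,0,0,0,0],[10,-1,0,0,0,0],[11,-1,0,0,0,0],
```

```bash
python3 -m inch '[[[4,-4,0,0,0,0],[7,-8,0,0,0,0],[7,-7,0,0,0,0],[8,-7,0,0,0,0],[9,-6,0,0,0,0],[8,-6,0,0,0,0],[9,-5,0,0,0,0],[5,-3,0,0,0,0]]]'
python3 arc.py 9 .05
python3 - <<'E'
from h import *
c=optics.read_camera('scene');cv2.imwrite('pics/s10.png',cv2.resize(c['image'][80:300,200:400],None,fx=2.7,fy=2.7,interpolation=cv2.INTER_CUBIC))
E
```

```text
t: 15.82
tool_pos: [0.5867, 0.0391, 0.2955]
orientation: [-1.571, 0.001, -0.002]
force: [-2.2, 4.1, -1.4]
opening: 0.0398
t 15.82 pos [0.5867 0.0391 0.2955] open 0.0398 F [-2.19  4.06 -1.35]
[[ 1.     0.     0.002]
 [-0.002  0.     1.   ]
 [ 0.    -1.     0.   ]]
lid 0.9392215433117043 r 0.20832346820142916
[9,-5,0,0,0,0],[10,-4,0,0,0,0],[9,-4,0,0,0,0],[10,-4,0,0,0,0],[10,-3,0,0,0,0],[10,-2,0,0,0,0],[10,-2,0,0,0,0],[11,-1,0,0,0,0],
[10,-1,0,0,0,0],
```

View pics/s10.png

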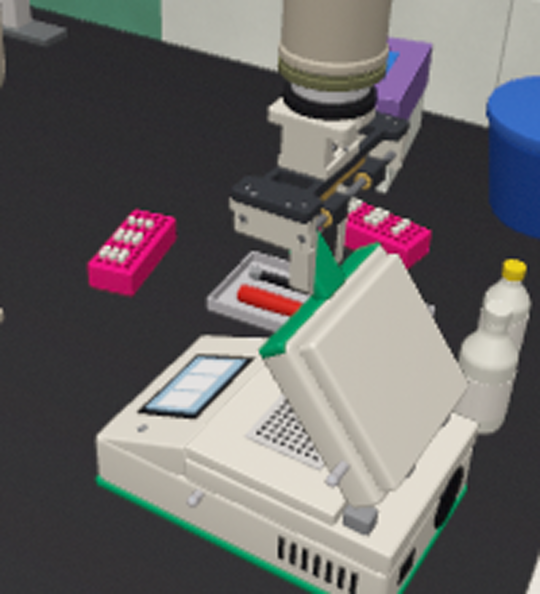

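The lid is at roughly 0.94 rad with the handle between the fingers at about (325,265). I'll continue to about 1.37.

```bash
python3 -m inch '[[[4,-3,0,0,0,0],[9,-5,0,0,0,0],[9,-5,0,0,0,0],[10,-4,0,0,0,0],[10,-4,0,0,0,0],[10,-3,0,0,0,0],[9,-2,0,0,0,0],[5,-1,0,0,0,0]]]'
python3 arc.py 4 .03
python3 - <<'E'
from h import *
for n in("scene","top"):
    c=optics.read_camera(n);cv2.imwrite(f'pics/{n}11.png',c["image"])
    I=c["image"]; I=I[80:300,200:400] if n=="scene" else I[60:260,200:400]
    cv2.imwrite(f'pics/{n}11c.png',cv2.resize(I,None,fx=2.7,fy=2.7,interpolation=cv2.INTER_CUBIC))
E
```

```text
t: 16.88
tool_pos: [0.6525, 0.0389, 0.3213]
orientation: [-1.571, 0.002, -0.001]
force: [0.0, 3.3, -9.7]
opening: 0.04
t 16.88 pos [0.6525 0.0389 0.3213] open 0.04 F [ 0.05  3.3  -9.73]
[[ 1.    -0.001  0.002]
 [-0.002 -0.     1.   ]
 [-0.001 -1.    -0.   ]]
lid 1.2781563000724678 r 0.21050232782795789
[6,-1,0,0,0,0],[6,-1,0,0,0,0],[7,0,0,0,0,0],[6,-1,0,0,0,0],
```

View pics/scene11c.png

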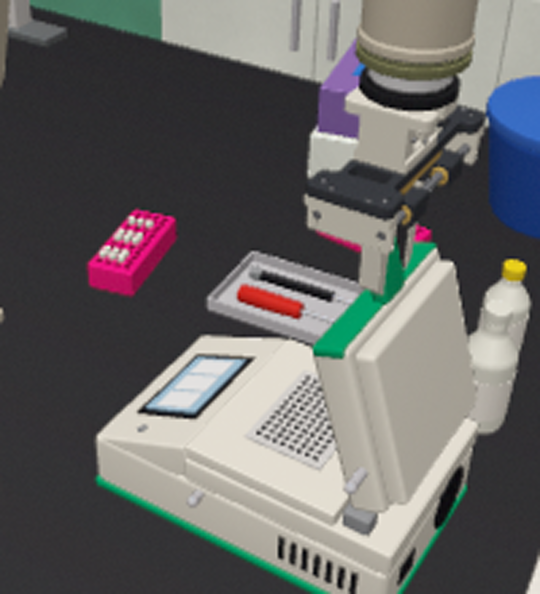

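View pics/top11c.png

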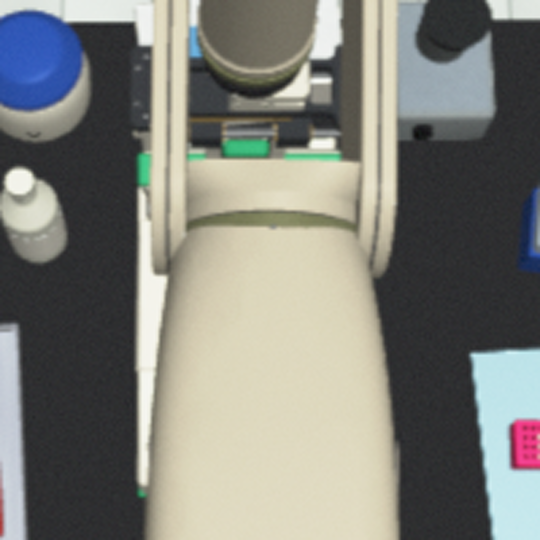

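The lid is near 1.28 rad, leaning slightly toward the robot. I'll make the last small steps, easing the upward pull.

```bash
python3 -m inch '[[[3,0,0,0,0,0],[5,0,0,0,0,0],[5,0,0,0,0,0],[5,-1,0,0,0,0],[4,0,0,0,0,0],[2,0,0,0,0,0],[0,0,0,0,0,0]]]'
python3 arc.py 1 .01
cat > ov.py <<'E'
from h import *
c=optics.read_camera("scene");
for name,t in(("a",1.30),("b",1.40),("c",1.50)):
    I=c["image"].copy(); cs,sn=np.cos(t),np.sin(t)
    L=lambda x,y,z:[.689+(x*cs+z*sn),.0395+y,.125-x*sn+z*cs]  # x neg = ahead
    P=[]
    def seg(a,b):
        q=(proj(c,[L(*a),L(*b)])*16).astype(int); cv2.line(I,tuple(int(v) for v in q[0]),tuple(int(v) for v in q[1]),(0,0,255),1,cv2.LINE_AA,4)
    # front edge plane rectangle x=-.175, top at z=.05; bottom z=0
    for y in(-.095,.095): seg((-.175,y,.0),(-.175,y,.05)); seg((-.175,y,.05),(0,y,.05))
    for z in(0,.05): seg((-.175,-.095,z),(-.175,.095,z))
    for y in(-.02,.02): seg((-.175,y,.033),(-.23,y,.033));
    seg((-.23,-.02,.033),(-.23,.02,.033))
    cv2.imwrite(f"pics/ov{name}.png",cv2.resize(I[140:270,290:400],None,fx=2.4,fy=4,interpolation=cv2.INTER_CUBIC))
cv2.imwrite("pics/ov.png",np.hstack([cv2.imread(f"pics/ov{k}.png") for k in "abc"]))
E
python3 ov.py
```

```text
t: 17.85
tool_pos: [0.6768, 0.0388, 0.3243]
orientation: [-1.571, -0.001, -0.004]
force: [-2.0, 3.8, 5.1]
opening: 0.0397
t 17.85 pos [0.6768 0.0388 0.3243] open 0.0397 F [-1.98  3.84  5.12]
[[ 1.     0.003  0.002]
 [-0.002 -0.     1.   ]
 [ 0.003 -1.    -0.   ]]
lid 1.3943802573777464 r 0.21066594249926038
[2,0,0,0,0,0],
```

View pics/ov.png

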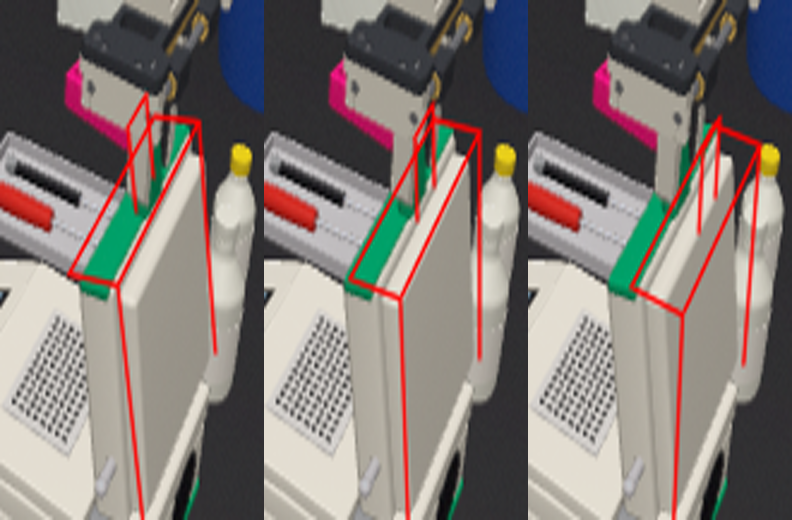

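```bash
python3 - <<'E'
from h import *
c=optics.read_camera("scene");cv2.imwrite("pics/z.png",cv2.resize(c["image"][160:285,300:400],None,fx=4.8,fy=4.8,interpolation=cv2.INTER_CUBIC))
E
```

```text
(no output)
```

View pics/z.png

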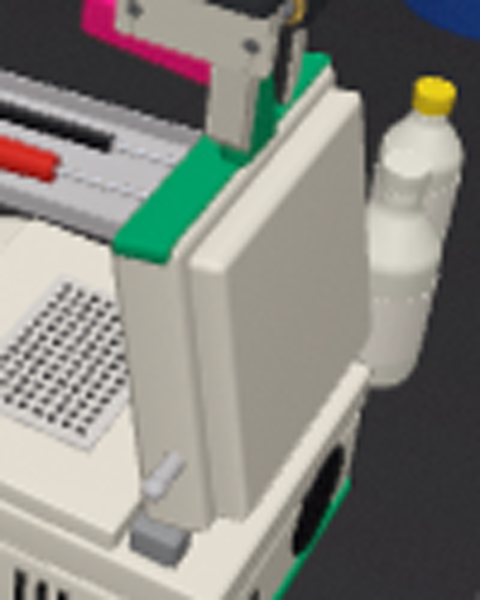

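```bash
python3 - <<'E'
from h import *
c=optics.read_camera("scene")
M=cv2.Rodrigues(c["rvec"])[0]; o=-M.T@c["tvec"]
def by(x,y,Y):
    u,v=300+(x+.5)/4.8-.5,160+(y+.5)/4.8-.5
    d=M.T@np.array([(u-c["cx"])/c["fx"],(v-c["cy"])/c["fy"],1]); return o+d*(Y-o[1])/d[1]
for Y in(-.052,-.0555):
  for a,b in(((117,254),(139,440)),((182,262),(211,520)),((203,270),(225,512))):
    A,B=by(*a,Y),by(*b,Y); d=A-B; print(Y,A.round(4),B.round(4),"lid ang",np.arctan2(d[2],-d[0]).round(3))
E
python3 arc.py 1 .01
```

```text
-0.052 [ 0.6553 -0.052   0.2843] [ 0.6766 -0.052   0.1748] lid ang 1.378
-0.052 [ 0.6874 -0.052   0.2941] [ 0.7194 -0.052   0.1425] lid ang 1.363
-0.052 [ 0.6979 -0.052   0.2942] [ 0.7258 -0.052   0.1521] lid ang 1.377
-0.0555 [ 0.6568 -0.0555  0.2874] [ 0.6781 -0.0555  0.1785] lid ang 1.378
-0.0555 [ 0.6888 -0.0555  0.2972] [ 0.7206 -0.0555  0.1464] lid ang 1.363
-0.0555 [ 0.6992 -0.0555  0.2972] [ 0.7269 -0.0555  0.1559] lid ang 1.377
t 18.0 pos [0.6768 0.0388 0.3243] open 0.0399 F [-1.13  4.18  5.96]
[[ 1.     0.003  0.002]
 [-0.002 -0.     1.   ]
 [ 0.003 -1.    -0.   ]]
lid 1.3941532863115986 r 0.21062560481572223
[2,0,0,0,0,0],
```

The image edges give about 1.37 rad and kinematics gives 1.39, both well inside tolerance. I'll nudge it 3 mm, then hold.

```bash
python3 -m inch '[[[1,0,0,0,0,0],[1,-1,0,0,0,0],[1,0,0,0,0,0],[0,0,0,0,0,0],[0,0,0,0,0,0],[0,0,0,0,0,0],[0,0,0,0,0,0],[0,0,0,0,0,0]]]'
python3 -m inch '[[[0,0,0,0,0,0],[0,0,0,0,0,0],[0,0,0,0,0,0],[0,0,0,0,0,0]]]'
python3 arc.py 1 .01
python3 - <<'E'
from h import *
for n in("scene","top"):
    c=optics.read_camera(n);cv2.imwrite(f'pics/{n}12.png',c["image"])
print(monitor.read_state()["dq"].round(4))
E
```

```text
t: 19.0
tool_pos: [0.6794, 0.0388, 0.3244]
orientation: [-1.571, 0.0, -0.003]
force: [-1.6, 3.9, 6.1]
opening: 0.0397
t: 19.5
tool_pos: [0.6794, 0.0388, 0.3244]
orientation: [-1.571, 0.0, -0.002]
force: [-1.5, 3.4, 5.0]
opening: 0.0401
t 19.5 pos [0.6794 0.0388 0.3244] open 0.0401 F [-1.53  3.44  5.03]
[[ 1.     0.001  0.002]
 [-0.002 -0.     1.   ]
 [ 0.001 -1.    -0.   ]]
lid 1.4067322614389293 r 0.21059983597574194
[2,0,0,0,0,0],
[ 0.0015 -0.0006  0.0017 -0.0013  0.0002  0.0008]
```

View pics/scene12.png

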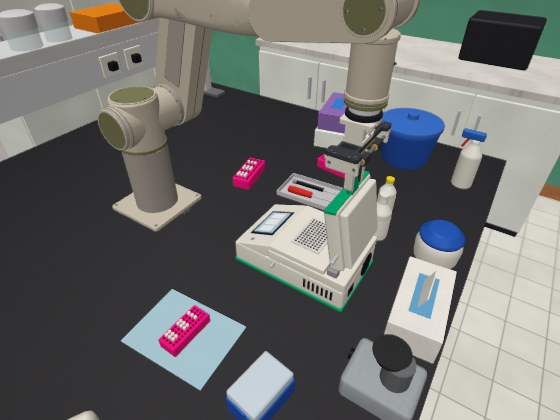

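The lid is held still near upright, with the handle around (355,180). The rack stands on the mat at (185,330), and the bottles, tray and tip box are where they were. I'll hand in.

```bash
python3 -c "
from plant import robot
print(robot.close_job())"
```

```text
the job is handed in; nothing more can be done
None
```

I set the pink rack upright and released on the mat. I then swung the lid up by its green handle in slow steps and handed the job in still gripping it near its balance point. The hand-in gave no verdict, so these are my own last checks.

- **Lid angle:** the grip position puts it at about 1.41 rad. The lid's edges in the picture gave about 1.37 rad just before the last 3 mm nudge, which works out to about 1.385 rad now. The two methods disagree by about 0.02 rad; both are well inside 1.40 ± 0.09.
- **Hold:** the arm was standing still, the fingers stayed at 40 mm on the handle, and the grip was set to 20 N. A steady 6 N or so showed at the wrist from slight misalignment.
- **Rack:** it stands close to the mat's centre, upright in the pictures. I read about 10 N at the wrist when it was pressed onto the mat, just before I let go.
- **Other things on the bench:** the bottles, tip box and tray contents look unmoved in the last picture. I checked this by eye only.
- **Time:** 19.5 s of the 64 s allowed.

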